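# Serve the biscuits from the two-section tipping dish

### The arm

A 6-joint arm with a two-finger parallel gripper is mounted at the origin on a cart in front of the work surface, level with it; the furniture and walls round the work are solid. World frame = base frame: x ahead of the robot, y to its left, z up, the work surface at z = 0. Lengths are in m, angles in rad, forces in N, time in s.
With the tool pointing down it reaches from about 0.375 to 0.9 m from the base axis. Payload 3.1 kg.
Tool frame: the origin (TCP) lies at the very end of the fingers, on their centre line; the grasp point (between the pads) lies 19 mm behind it (robot.hold_point_z is the z of the grasp point in the tool frame, in m); z points along the fingers, y is the direction in which the jaws open and shut (so a half turn about z gives the same grasp; the last joint's range is limited). The gripper opens to 87 mm and grips with 3 to 60 N. Pads are 19 mm wide; open, the fingers measure 117 mm over their backs; the gripper's body (75 mm by 190 mm) begins 51 mm behind the grasp point.
Start: joints at [0.932, 0.527, 1.433, -0, 1.181, -0.178], TCP at [0.277, 0.56, 0.223] pointing down, gripper open.
Joint ranges: [-3.08, 3.08], [-0.75, 2.2], [0.22, 2.44], [-1.43, 4.57], [0, 2.65], [-2.85, 2.85]. Speed limits (rad/s): [2.79, 2.79, 3.14, 3.14, 3.14, 3.14].

### API

Orientations are given as a unit quaternion [x, y, z, w].
In Python, from rig import robot, viewer, spotter gives the robot as it stands.
- The arm moves only by the shell command python3 -m crank 'ROWS' [FORCE]. ROWS is text: rows parted by semicolons, each of 7 numbers parted by spaces: the turn, a rotation vector about the tool's x, y, z in units of 5 degrees (1.0 is 5 degrees), then the shift along the tool's x, y, z in units of 40 mm (1.0 is 40 mm), then the gripper's target within -1 to 1 (shut at 1, half-way at 0, fully open at -1). A call has 1 to 5 rows; each row shifts and turns the pose as measured when the row begins, along the tool's axes as they then stand; what a row does not reach is not made up. A row lasts 1/8 s, in which the tool goes at most 62.5 mm and 10.7 degrees, less where a joint would pass 70% of its speed; a pose out of reach is approached as far as the arm can. A call is refused whole if a number of a shift passes 1 or a number of a turn 1, either way. A call with a gripper value outside its range is refused whole. The fingers move at their own pace and stop on an object; FORCE is the grip in N (left out, the last holds). Time passes only in rows, so rows that do not move let the fingers close. It gives the time, the measured TCP pose, the force and the opening at its end, in the units of the state.
- robot.get_obs(): the state, without advancing time (a new reading comes with each control period).
- viewer.camera(name): name is "scene" or "top" or "wrist"; returns a dict with "img" (384x512x3 uint8, red, green, blue), "camera_matrix" (3x3 intrinsics, pixels), "xyz" and "attitude" of the camera in the world. Camera axes: x right, y down, z forward; pixel columns grow to the right and rows downward; lengths in m; the calibration is good to about 2 mm. A picture is of the moment at which its call begins. There is no depth.
- robot.hand_in(): hands the job in, once; it reports no verdict.
Trained networks look in a picture, given as the dict that the camera call returned (one of the last four; its "shot" number tells which), for a name from the list of things; names that differ only in an ending like _2 or _b are one class to them, and where a whole thing is asked for, a point or a joint stands for the part that bears it (a point fixed in the world has none). Each returns a list of dicts, best first, with "score" (0 to 1); they miss things now and then, are a little off and sometimes report something else, mostly with a low value. They report only what shows in the picture. A call takes as long as a camera call. They do not tell look-alikes from the thing itself.
- spotter.boxes_of(name, picture): "at" ([x, y, z] in m, in the coordinates of the camera as it stood for that picture, good to about 4 mm: the middle of the surface that is visible of it).
The state is a dict: "time": time; "q": joint angles; "joint_velocities": joint speeds; "joint_torque": joint torques, N m; "position": TCP position; "tool_rot": TCP orientation; "ft_force": force on the tool from outside, world axes, zero at the start; "moment": the same for the moment, N m; "grip_width": finger opening in m.
Only numpy, scipy, OpenCV 4.12 (cv2) and the standard library are available. Lean on these libraries where they do the work, as an engineer would, in place of code of your own. Each camera call takes 0.05 s, during which the arm holds its last target.

### The job

The round white two-section dish sits on a tipping stand next to the wooden serving tray. Turn the dish by its upright pegs until the opening of the half with the two orange-wrapped biscuits faces the tray squarely, then push the red lever over to its stop so that both biscuits slide out onto the tray, and push it back so that the dish is level again. The blue-wrapped chocolates must stay in the dish, the robot must not touch the biscuits or the chocolates, and the cup, the jug and the sugar jar are to be left alone.

Things in the scene. Friction and masses are not known exactly. Their poses are not given: they have to be found in the camera images.
- stand: fixed tipping stand: wooden base 212 x 110 x 12 mm, two dark uprights at its own x = +/-99 mm, 125 mm high. Origin: centre of the base's underside, on the table. The tipping axis runs along its own x, 105 mm above the table, under the dish's centre. The dish tips towards its own +y, where the tray lies. Its -x side, with the lever, is nearest the robot.
- cradle (a joint): tipping angle of the dark round cradle (160 mm across, its flat top 10 mm above the axis) that carries the dish: 0 = level (stop), grows as the dish tips towards the tray, 1.1 rad = stop. A stiff hinge, it stays where it is left; moving it takes about 6 N at the red bar.
- lever_bar (a point): middle of the red lever bar, 16 mm thick, 30 mm long, parallel to the tipping axis and 95 mm from it, at the stand's x = -121 mm. Dish level: it leans 35 degrees away from the tray (stand y = -54 mm, 183 mm above the table). Pushing it in an arc towards the tray tips the dish; at the stop it leans 28 degrees to the tray (stand y = +45 mm, 189 mm high).
- dish: loose round white dish, 180 mm across, ~450 g, its hub on a spigot of the cradle (2 mm play), free to turn either way. Origin: centre of its underside, 115 mm above the table. Floor 20 mm above the origin; a dividing wall along its own x rises 34 mm above the floor, the rim 22 mm. Biscuits in the +y half, chocolates in the -y half; each half has a 90 mm wide opening in the rim, at +y and -y.
- peg_1 (a point): top of one of the two upright round wooden pegs, 14 mm thick, to push the dish round by, at the +x end of its dividing wall: 78 mm from the centre, top 86 mm above the dish origin and 32 mm above the dividing wall. Turning takes about 2 to 4 N at a peg.
- peg_2 (a point): top of the other peg, at the dish's own x = -78 mm, otherwise the same.
- biscuit_mouth (a point): middle of the opening of the biscuit half, at floor level, 88 mm from the dish's centre along the dish's +y.
- biscuit_1: orange-wrapped biscuit with a cream band, wrapper 34 mm wide (own x), 62 mm long (own y), 14 mm thick, 30 g, origin at the centre of its underside (the face that lies on the dish at the start)
- biscuit_2: second orange-wrapped biscuit with a cream band, wrapper 34 mm wide (own x), 62 mm long (own y), 14 mm thick, 30 g, origin at the centre of its underside (the face that lies on the dish at the start)
- chocolate_1: dark blue wrapped chocolate with a silver band, wrapper 34 mm wide (own x), 62 mm long (own y), 14 mm thick, 30 g, origin at the centre of its underside (the face that lies on the dish at the start)
- chocolate_2: second dark blue wrapped chocolate with a silver band, wrapper 34 mm wide (own x), 62 mm long (own y), 14 mm thick, 30 g, origin at the centre of its underside (the face that lies on the dish at the start)
- tray: fixed dark wooden serving tray, 180 x 180 mm, 16 mm high, 5 mm walls and floor, a brass handle bar on its -x and +x sides; origin at the centre of its underside. It stands beside the stand on the stand's +y side, under the lip of the tipped dish.
- espresso_cup: green-grey espresso cup, 63 x 88 x 49 mm with its handle; bystander
- milk_jug: steel milk jug with handle, 66 x 91 x 98 mm; bystander
- sugar_jar_1: glass sugar jar with grey lid, 59 mm across, 95 mm high; bystander
There are look-alikes about, which are no part of the job. What is shaped like the biscuit_1 but pink is not meant.

How it is judged:
On the way, in this order (a step that is already met when the one before it is completed fails the run):
1. the biscuit opening faces the tray (within about 17 degrees of the stand's +y) with the dish level (y of biscuit_mouth in the frame of stand above 0.084 m and value of joint cradle below 0.12 rad), for 0.2 s.
2. the dish is tipped right over towards the tray (more than 0.95 rad) (value of joint cradle above 0.95 rad), for 0.2 s.
At the end, for the whole second after the job is handed in: Both biscuits at rest on the tray (within 90 mm of its centre along both its axes, flat or low, not leaning on the dish); both chocolates at rest on the floor of the dish; the dish seated on its cradle and level again (joint under 0.12 rad, dish tilt under 0.14 rad) (x of biscuit_1 in the frame of tray between -0.09 and 0.09 m and y of biscuit_1 in the frame of tray between -0.09 and 0.09 m and z of each of biscuit_1, biscuit_2 in the frame of tray below 0.045 m and linear speed of each of biscuit_1, biscuit_2, chocolate_1, chocolate_2 below 0.02 m/s and contact force between each of biscuit_1, biscuit_2 and dish below 0.05 N and x of biscuit_2 in the frame of tray between -0.09 and 0.09 m and y of biscuit_2 in the frame of tray between -0.09 and 0.09 m and horizontal distance between each of chocolate_1, chocolate_2 and dish below 0.085 m and z of chocolate_1 in the frame of dish between 0.012 and 0.05 m and z of chocolate_2 in the frame of dish between 0.012 and 0.05 m and value of joint cradle below 0.12 rad and angle between dish's own z axis and vertical below 0.14 rad and horizontal distance between dish and stand below 0.02 m and velocity of joint cradle below 0.05 rad/s); the robot touches nothing.
It fails at once if a chocolate leaves the dish (distance between any of chocolate_1, chocolate_2 and dish above 0.11 m).
It fails at once if the robot touches a biscuit or a chocolate (contact force between any of the fingers, the arm and biscuit_1 above 0.3 N or contact force between any of the fingers, the arm and biscuit_2 above 0.3 N or contact force between any of the fingers, the arm and chocolate_1 above 0.3 N or contact force between any of the fingers, the arm and chocolate_2 above 0.3 N).
It fails at once if the cup, the jug or the sugar jar is moved by more than 30 mm (distance of any of espresso_cup, milk_jug, sugar_jar_1 from where it was at the start of the episode above 0.03 m).
It also fails if it takes over 61 s, if anything falls off the work surface, if the arm or the gripper's body presses on something with over 40 N, if the wrist force passes 120 N, or if a joint passes its speed limit or range.

## Working session

There is one attempt and no reset: what is moved stays moved. The work goes in short steps, Python scripts to look and compute and a shell command to move; the robot and the scene stay as the last step left them, time stands still between calls to the robot, and variables do not carry over. Pictures are saved under pics/ and viewed, and the job is handed in when it is done.

```bash
ls; mkdir -p pics
cat > h.py <<'E'
import numpy as np, cv2
from scipy.spatial.transform import Rotation as R
from rig import robot, viewer, spotter
def cam(n,f=None):
    p=viewer.camera(n)
    if f: cv2.imwrite('pics/'+f,p['img'][:,:,::-1])
    return p
def Rc(p):
    a=np.array(p['attitude'],float)
    return a if a.shape==(3,3) else R.from_quat(a).as_matrix()
def w(p,at): return Rc(p)@np.array(at)+np.array(p['xyz'])
def ray(p,u,v,z):
    d=Rc(p)@np.linalg.inv(p['camera_matrix'])@np.array([u,v,1.]); o=np.array(p['xyz'])
    return o+d*(z-o[2])/d[2]
def proj(p,X):
    c=np.array(p['camera_matrix'])@(Rc(p).T@(np.array(X)-p['xyz'])); return c[:2]/c[2]
E
python3 - <<'E'
from h import *
for n in ['scene','top','wrist']:
    p=cam(n,n+'0.png')
    print(n,np.round(p['xyz'],3),p['attitude'])
    if n=='wrist': continue
    for k in ['stand','lever_bar','dish','peg_1','biscuit_mouth','biscuit_1','chocolate_1','tray','espresso_cup','milk_jug','sugar_jar_1']:
        for d in spotter.boxes_of(k,p):
            print(k,round(d['score'],2),np.round(w(p,d['at']),3),np.round(proj(p,w(p,d['at']))))
print(robot.get_obs())
E
```

```text
pics
scene [ 0.009 -0.831  0.582] [ 0.79683416 -0.2365759   0.14338063 -0.5371491 ]
stand 0.81 [ 0.561 -0.033  0.013] [278. 248.]
lever_bar 0.6 [ 0.523 -0.069  0.113] [273. 222.]
dish 0.75 [ 0.58  -0.053  0.147] [289. 201.]
dish 0.74 [ 0.63  -0.012  0.147] [295. 192.]
peg_1 0.8 [ 0.582 -0.05   0.15 ] [289. 200.]
biscuit_mouth 0.92 [ 0.581 -0.051  0.148] [289. 201.]
biscuit_mouth 0.23 [ 0.637 -0.063  0.149] [309. 197.]
biscuit_1 0.85 [ 0.528 -0.185  0.014] [304. 280.]
biscuit_1 0.59 [ 0.636 -0.061  0.149] [309. 196.]
chocolate_1 0.54 [ 0.522 -0.071  0.113] [274. 223.]
chocolate_1 0.5 [ 0.545 -0.029  0.152] [271. 200.]
tray 0.94 [0.566 0.118 0.007] [250. 227.]
espresso_cup 0.59 [ 0.422 -0.316  0.031] [303. 323.]
milk_jug 0.8 [ 0.553 -0.315  0.059] [354. 288.]
sugar_jar_1 0.77 [0.494 0.38  0.058] [188. 188.]
top [0.338 0.038 1.15 ] [-0.68290754  0.72227193 -0.07816561  0.07648977]
stand 0.81 [ 0.492 -0.02   0.011] [276. 219.]
lever_bar 0.67 [ 0.477 -0.05   0.163] [290. 216.]
dish 0.85 [ 0.581 -0.015  0.132] [274. 183.]
dish 0.71 [ 0.54  -0.028  0.147] [280. 196.]
peg_1 0.98 [ 0.586 -0.0
[... 728 characters left out ...]
7488465 0.12134194]
{'time': 1.25, 'q': array([ 9.32501234e-01,  5.27503686e-01,  1.43269175e+00, -4.59894812e-06,
        1.18139374e+00, -1.78485436e-01]), 'joint_velocities': array([-0.0013851 ,  0.00162499, -0.0011367 ,  0.00015288,  0.0015282 ,
        0.00168917]), 'joint_torque': array([ 2.10278445e-04, -4.40023541e+01, -1.76980269e+01,  6.32396713e-02,
        5.05656784e-02, -1.97695573e-05]), 'position': array([0.27731749, 0.56008853, 0.22254876]), 'tool_rot': array([2.27884007e-01, 9.73688286e-01, 7.54079960e-07, 2.64425781e-06]), 'ft_force': array([-0.50912052, -0.24690087, -0.26810829]), 'moment': array([ 0.02716858, -0.00908667, -0.01102973]), 'grip_width': 0.08698667846364636}
```

Run:
```python
import cv2
a=cv2.imread('pics/scene0.png'); cv2.imwrite('pics/s0z.png',cv2.resize(a[140:300,180:390],None,fx=3.5,fy=3.5,interpolation=cv2.INTER_CUBIC))
a=cv2.imread('pics/top0.png'); cv2.imwrite('pics/t0z.png',cv2.resize(a[130:260,190:350],None,fx=4.5,fy=4.5,interpolation=cv2.INTER_CUBIC))
```

```text
(no output)
```

View pics/scene0.png

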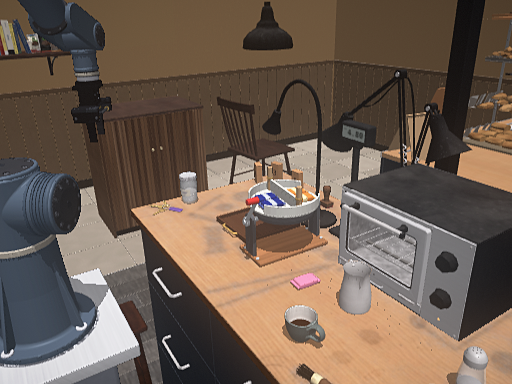

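View pics/top0.png

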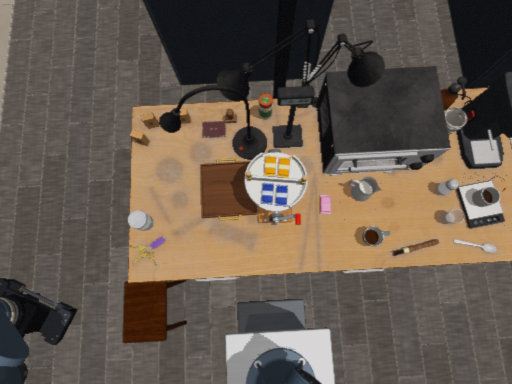

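```bash
echo
```

```text
(no output)
```

View pics/s0z.png

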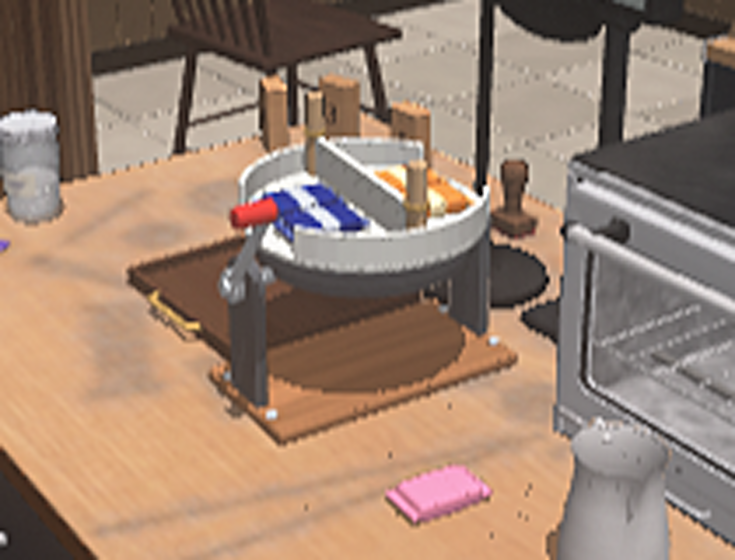

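View pics/t0z.png

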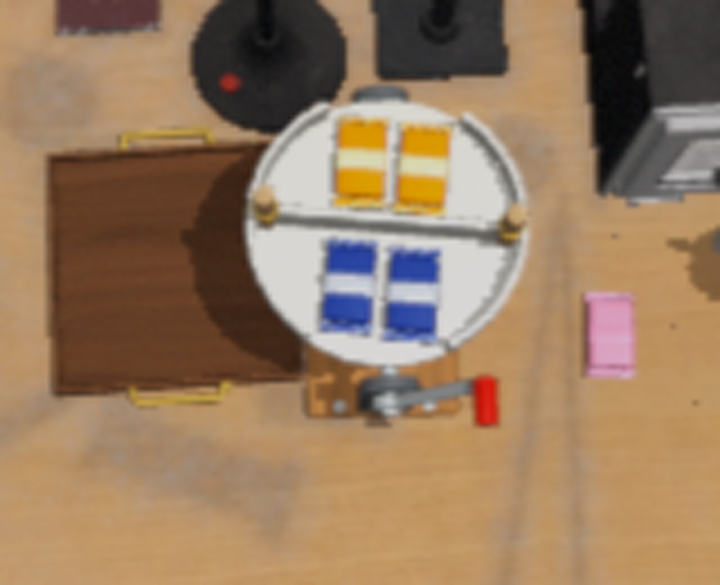

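```bash
python3 - <<'E'
from h import *
P={}
for n in ['top','scene']:
    P[n]=cam(n)
t=P['top'];s=P['scene']
f=lambda x,y:(190+x/4.5,130+y/4.5)
g=lambda x,y:(180+x/3.5,140+y/3.5)
pr=lambda n,v:print(n,np.round(v,4))
pl=ray(t,*f(265,195),.201);p2=ray(t,*f(515,213),.201)
pr('pegL',pl);pr('pegR',p2);pr('mid',(pl+p2)/2); pr('len',np.linalg.norm(pl-p2)); d=pl-p2;print('pegang from +y',np.degrees(np.arctan2(-d[0],d[1])))
pr('scene pegL',ray(s,*g(315,93),.201));pr('scene pegR',ray(s,*g(416,163),.201))
# red bar
for n,p in P.items():
    im=p['img'].astype(int); m=((im[:,:,0]>150)&(im[:,:,1]<70)&(im[:,:,2]<70)).astype(np.uint8)
    k,l,st,c=cv2.connectedComponentsWithStats(m)
    for i in range(1,k):
        if st[i,4]>8:
            pr(n+str(st[i]),ray(p,*c[i],.183)); 
            ys,xs=np.where(l==i); pts=np.array([ray(p,x,y,.187)[:2] for x,y in zip(xs,ys)]); q=pts-pts.mean(0); u,sv,vt=np.linalg.svd(q,full_matrices=False); print(vt[0],sv)
c=[ray(t,*f(*x),.016) for x in [(48,157),(53,395)]]
pr('tray L corners',c)
pr('stand base near corners',[ray(t,*f(*x),.012) for x in [(303,416),(462,415)]])
pr('stand base scene',[ray(s,*g(*x),.012) for x in [(518,355),(282,437)]])
# triangulate lamp head & arch
def tri(a,b):
    A=[];B=[]
    for p,uv in ((t,a),(s,b)):
        d=Rc(p)@np.linalg.inv(p['camera_matrix'])@np.array([*uv,1.]);d/=np.linalg.norm(d);M=np.eye(3)-np.outer(d,d);A.append(M);B.append(M@p['xyz'])
    return np.linalg.lstsq(np.vstack(A),np.hstack(B),rcond=None)[0]
pr('lamphead',tri((171,122),(272,124)))
pr('pole base',ray(t,250,145,.02))
for z in (.1,.2,.3,.35):pr('pole?',ray(t,247,100,z))
E
python3 - <<'E'
import cv2
a=cv2.imread('pics/top0.png'); cv2.imwrite('pics/t1z.png',cv2.resize(a[10:180,130:350],None,fx=3.5,fy=3.5,interpolation=cv2.INTER_CUBIC))
a=cv2.imread('pics/scene0.png'); cv2.imwrite('pics/s1z.png',cv2.resize(a[60:240,200:400],None,fx=3.3,fy=3.3,interpolation=cv2.INTER_CUBIC))
E
```

```text
pegL [0.5967 0.057  0.201 ]
pegR [ 0.5766 -0.0956  0.201 ]
mid [ 0.5867 -0.0193  0.201 ]
len 0.1539
pegang from +y -7.5027789959920925
scene pegL [0.601  0.0598 0.201 ]
scene pegR [ 0.5781 -0.095   0.201 ]
top[295 214   6  11  45] [ 0.4651 -0.0695  0.183 ]
[-0.99927828  0.03798572] [0.05514691 0.02258079]
scene[248 200  11   4  20] [ 0.4659 -0.0716  0.183 ]
[-0.99888382  0.0472346 ] [0.0366578  0.01122933]
tray L corners [[0.6853 0.2196 0.016 ]
 [0.5079 0.2194 0.016 ]]
stand base near corners [[ 0.4833  0.0417  0.012 ]
 [ 0.4776 -0.0719  0.012 ]]
stand base scene [[ 0.6895 -0.0799  0.012 ]
 [ 0.4805 -0.0743  0.012 ]]
lamphead [0.7397 0.2581 0.2545]
pole base [0.7442 0.0521 0.02  ]
pole? [0.8682 0.0532 0.1   ]
pole? [0.8177 0.0517 0.2   ]
pole? [0.7672 0.0502 0.3   ]
pole? [0.742  0.0495 0.35  ]
```

View pics/t1z.png

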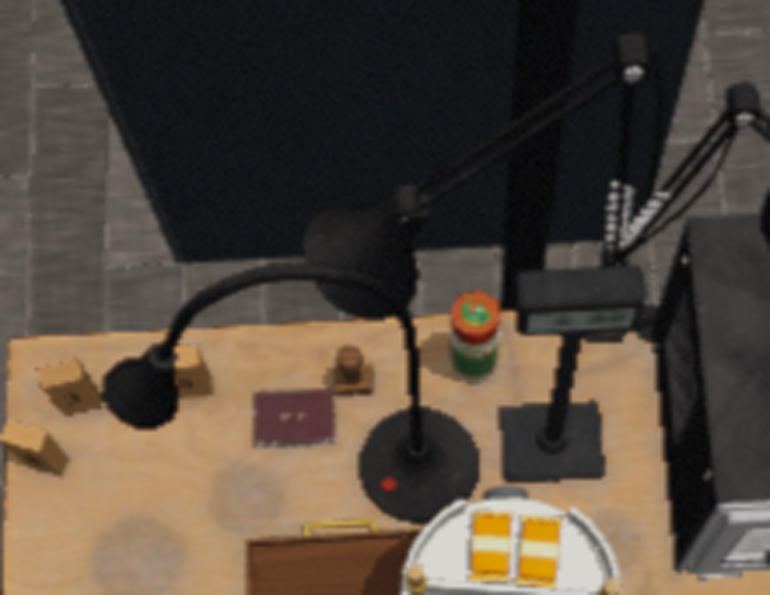

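View pics/s1z.png

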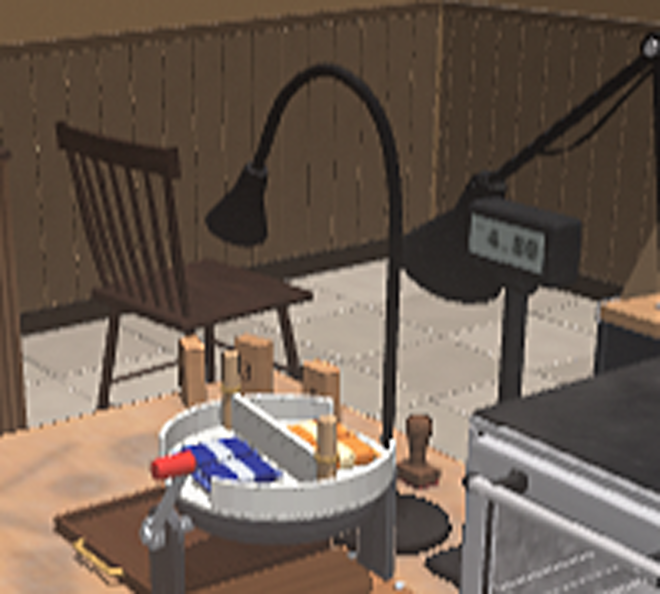

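```bash
cat > go.py <<'E'
import sys
from h import *
# usage: x y z yawdeg nrows : suggest rows
def sug(T,yaw,n,g):
    o=robot.get_obs();p=np.array(o['position']);M=R.from_quat(o['tool_rot']).as_matrix()
    y0=np.degrees(np.arctan2(M[1,0],M[0,0])); dy=(yaw-y0+180)%360-180
    print('t',round(o['time'],2),'pos',np.round(p,4),'yaw',round(y0,2),'tilt',np.round(M[:,2],3),'F',np.round(o['ft_force'],1),'grip',round(o['grip_width'],4),'q',np.round(o['q'],2))
    print('delta',np.round(T-p,4),'dyaw',round(dy,2))
    rows=[]
    for i in range(n):
        a=np.radians(y0+dy*i/n); dx=(np.array(T)-p)/n
        tx=dx[0]*np.cos(a)+dx[1]*np.sin(a); ty=dx[0]*np.sin(a)-dx[1]*np.cos(a)
        rows.append('0 0 %.2f %.2f %.2f %.2f %s'%(-dy/n/5,tx/.04,ty/.04,-dx[2]/.04,g))
    for i in range(0,n,5): print("; ".join(rows[i:i+5]))
if __name__=='__main__':
    a=[float(v) for v in sys.argv[1:5]]
    sug(np.array(a[:3]),a[3],int(sys.argv[5]),sys.argv[6])
E
python3 go.py 0.599 0.057 0.25 82 18 0
```

```text
t 1.35 pos [0.2773 0.5601 0.2225] yaw 153.65 tilt [-0. -0. -1.] F [ 0.7 -0.   0.9] grip 0.0866 q [ 0.93  0.53  1.43  0.    1.18 -0.18]
delta [ 0.3217 -0.5031  0.0275] dyaw -71.65
0 0 0.80 -0.71 -0.43 -0.04 0; 0 0 0.80 -0.74 -0.38 -0.04 0; 0 0 0.80 -0.76 -0.33 -0.04 0; 0 0 0.80 -0.78 -0.27 -0.04 0; 0 0 0.80 -0.80 -0.22 -0.04 0
0 0 0.80 -0.81 -0.16 -0.04 0; 0 0 0.80 -0.82 -0.10 -0.04 0; 0 0 0.80 -0.83 -0.05 -0.04 0; 0 0 0.80 -0.83 0.01 -0.04 0; 0 0 0.80 -0.83 0.07 -0.04 0
0 0 0.80 -0.82 0.13 -0.04 0; 0 0 0.80 -0.81 0.18 -0.04 0; 0 0 0.80 -0.79 0.24 -0.04 0; 0 0 0.80 -0.78 0.29 -0.04 0; 0 0 0.80 -0.75 0.35 -0.04 0
0 0 0.80 -0.73 0.40 -0.04 0; 0 0 0.80 -0.70 0.45 -0.04 0; 0 0 0.80 -0.67 0.49 -0.04 0
```

```bash
python3 -m crank '0 0 0.8 -0.71 -0.43 -0.15 0; 0 0 0.8 -0.74 -0.38 -0.15 0; 0 0 0.8 -0.76 -0.33 -0.1 0; 0 0 0.8 -0.78 -0.27 -0.1 0; 0 0 0.8 -0.8 -0.22 -0.1 0' 5
python3 go.py 0.599 0.057 0.26 82 14 0
```

```text
time: 1.98
position: [0.3669, 0.418, 0.2469]
tool_rot: [0.396, 0.918, 0.001, 0.0]
ft_force: [0.1, 0.3, -0.3]
grip_width: 0.0476
t 1.98 pos [0.3669 0.418  0.2469] yaw 133.3 tilt [ 0.001  0.001 -1.   ] F [ 0.1  0.3 -0.3] grip 0.0476 q [ 0.65  0.41  1.58  0.    1.16 -0.11]
delta [ 0.2321 -0.361   0.0131] dyaw -51.3
0 0 0.73 -0.75 -0.14 -0.02 0; 0 0 0.73 -0.76 -0.09 -0.02 0; 0 0 0.73 -0.77 -0.04 -0.02 0; 0 0 0.73 -0.77 0.01 -0.02 0; 0 0 0.73 -0.76 0.05 -0.02 0
0 0 0.73 -0.76 0.10 -0.02 0; 0 0 0.73 -0.75 0.15 -0.02 0; 0 0 0.73 -0.74 0.20 -0.02 0; 0 0 0.73 -0.73 0.25 -0.02 0; 0 0 0.73 -0.71 0.29 -0.02 0
0 0 0.73 -0.69 0.34 -0.02 0; 0 0 0.73 -0.67 0.38 -0.02 0; 0 0 0.73 -0.64 0.42 -0.02 0; 0 0 0.73 -0.61 0.46 -0.02 0
```

```bash
python3 -m crank '0 0 0.73 -0.75 -0.14 -0.02 0; 0 0 0.73 -0.76 -0.09 -0.02 0; 0 0 0.73 -0.77 -0.04 -0.02 0; 0 0 0.73 -0.77 0.01 -0.02 0; 0 0 0.73 -0.76 0.05 -0.02 0' 5 >/dev/null;  python3 -m crank '0 0 0.73 -0.76 0.1 -0.02 0; 0 0 0.73 -0.75 0.15 -0.02 0; 0 0 0.73 -0.74 0.2 -0.02 0; 0 0 0.73 -0.73 0.25 -0.02 0; 0 0 0.73 -0.71 0.29 -0.02 0'
python3 go.py 0.599 0.057 0.26 82 5 0
```

```text
time: 3.22
position: [0.5363, 0.1497, 0.257]
tool_rot: [0.672, 0.74, 0.003, 0.001]
ft_force: [1.0, 1.7, -0.2]
grip_width: 0.0435
t 3.23 pos [0.5363 0.1497 0.257 ] yaw 95.53 tilt [ 0.005  0.003 -1.   ] F [ 1.   1.7 -0.2] grip 0.0435 q [ 0.07  0.39  1.57  0.    1.17 -0.03]
delta [ 0.0627 -0.0927  0.003 ] dyaw -13.53
0 0 0.54 -0.49 0.27 -0.01 0; 0 0 0.54 -0.48 0.29 -0.01 0; 0 0 0.54 -0.46 0.31 -0.01 0; 0 0 0.54 -0.45 0.33 -0.01 0; 0 0 0.54 -0.43 0.36 -0.01 0
```

```bash
python3 -m crank '0 0 0.54 -0.49 0.27 -0.01 0; 0 0 0.54 -0.48 0.29 -0.01 0; 0 0 0.54 -0.46 0.31 -0.01 0; 0 0 0.54 -0.45 0.33 -0.01 0; 0 0 0.6 -0.5 0.36 -0.01 0'
python3 go.py 0.599 0.057 0.26 82 1 0
python3 - <<'E'
from h import *
cam('wrist','w1.png');cam('scene','s2.png')
a=cv2.imread('pics/s2.png'); cv2.imwrite('pics/s2z.png',cv2.resize(a[60:240,200:400],None,fx=3.3,fy=3.3,interpolation=cv2.INTER_CUBIC))
E
```

```text
time: 3.85
position: [0.6017, 0.0493, 0.2592]
tool_rot: [0.761, 0.649, 0.003, 0.0]
ft_force: [-1.4, 1.0, -0.1]
grip_width: 0.0437
t 3.85 pos [0.6017 0.0493 0.2592] yaw 80.96 tilt [ 0.005  0.004 -1.   ] F [-1.4  1.  -0.1] grip 0.0437 q [-0.11  0.46  1.45  0.    1.23  0.05]
delta [-0.0027  0.0077  0.0008] dyaw 1.04
0 0 -0.21 0.18 -0.10 -0.02 0
```

View pics/w1.png

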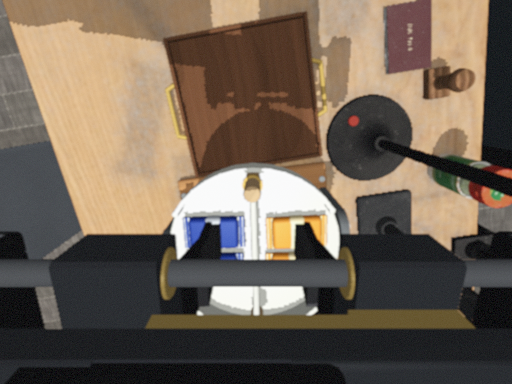

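View pics/s2z.png

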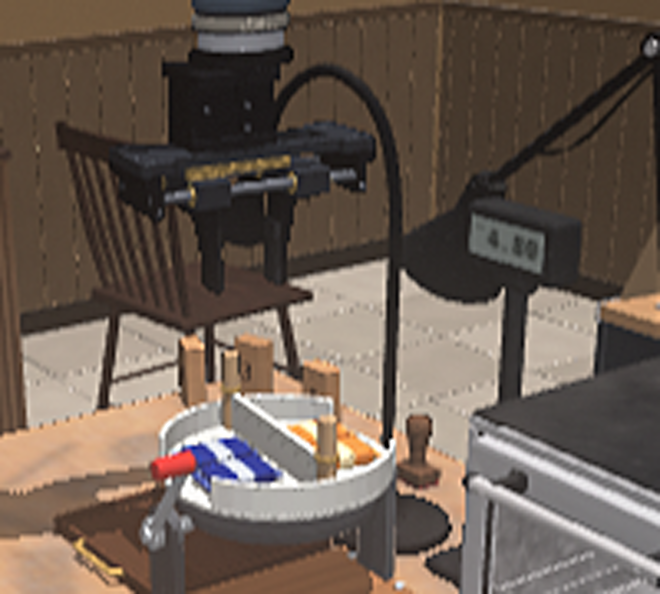

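Run:
```python
from h import *
p=cam('wrist','w2.png')
print(robot.get_obs()['position'])
for n,(u,v,z) in dict(pegL=(252,177,.201),trayTL=(165,40,.016),trayTR=(306,14,.016),trayBL=(196,175,.016),trayBR=(321,157,.016),standNear=(180,185,.012),standFar=(326,162,.012)).items(): print(n,np.round(ray(p,u,v,z),4))
a=cv2.imread('pics/w2.png'); cv2.imwrite('pics/w2z.png',cv2.resize(a[140:270,160:350],None,fx=4,fy=4,interpolation=cv2.INTER_CUBIC))
```

```text
[0.60162322 0.04896195 0.25904731]
pegL [0.6024 0.0704 0.201 ]
trayTL [0.5153 0.2151 0.016 ]
trayTR [0.6906 0.2161 0.016 ]
trayBL [0.5163 0.0417 0.016 ]
trayBR [0.6912 0.0391 0.016 ]
standNear [0.4897 0.0303 0.012 ]
standFar [0.6982 0.0302 0.012 ]
```

View pics/w2z.png

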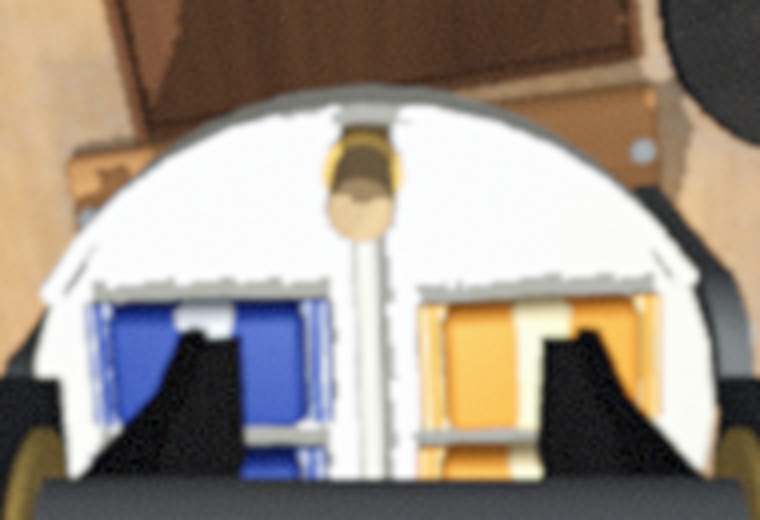

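Run:
```python
from h import *
p=cam('wrist')
for n,(u,v,z) in dict(pegL=(250,193.2,.201),standNear=(178.7,177.5,.012),standFar=(323.7,162,.012)).items(): print(n,np.round(ray(p,u,v,z),4))
t=cam('top','t2.png')
a=cv2.imread('pics/top0.png');print()
# stand corners from first top/scene images, red uprights etc
```

```text
pegL [0.5974 0.0595 0.201 ]
standNear [0.4888 0.0428 0.012 ]
standFar [0.6933 0.0327 0.012 ]
```

```bash
python3 go.py 0.598 0.058 0.179 82.6 4 0
```

```text
t 4.1 pos [0.6004 0.0505 0.259 ] yaw 81.11 tilt [ 0.004  0.004 -1.   ] F [0.6 0.3 0.9] grip 0.0437 q [-0.1   0.46  1.45  0.    1.23  0.05]
delta [-0.0024  0.0075 -0.08  ] dyaw 1.49
0 0 -0.07 0.04 -0.02 0.50 0; 0 0 -0.07 0.04 -0.02 0.50 0; 0 0 -0.07 0.04 -0.02 0.50 0; 0 0 -0.07 0.04 -0.02 0.50 0
```

```bash
python3 -m crank '0 0 -0.1 0.1 -0.06 0.2 0; 0 0 -0.1 0.1 -0.04 0.3 0;0 0 -0.1 0.0 0 0.4 0; 0 0 0 0 0 0.5 0; 0 0 0 0 0 0.4 0' >/dev/null; python3 go.py 0.598 0.058 0.179 82.6 2 0
```

```text
t 4.72 pos [0.5958 0.0631 0.1827] yaw 83.01 tilt [ 0.003  0.005 -1.   ] F [-0.1 -0.2  0.2] grip 0.0434 q [-0.08  0.54  1.54  0.01  1.06  0.04]
delta [ 0.0022 -0.0051 -0.0037] dyaw -0.41
0 0 0.04 -0.06 0.04 0.05 0; 0 0 0.04 -0.06 0.04 0.05 0
```

```bash
python3 -m crank '0 0 0 -0.1 0.05 0.08 0; 0 0 0 0 0 0 0.4; 0 0 0 0 0 0 0.7; 0 0 0 0 0 0 1; 0 0 0 0 0 0 1' 5 ; python3 go.py 0.598 0.058 0.179 82.6 1 1;python3 - <<'E'
from h import *
cam('scene','s3.png')
a=cv2.imread('pics/s3.png'); cv2.imwrite('pics/s3z.png',cv2.resize(a[60:240,200:400],None,fx=3.3,fy=3.3,interpolation=cv2.INTER_CUBIC))
E
```

```text
time: 5.35
position: [0.597, 0.059, 0.178]
tool_rot: [0.748, 0.663, 0.002, -0.001]
ft_force: [1.4, -0.3, -1.6]
grip_width: 0.0137
t 5.35 pos [0.597 0.059 0.178] yaw 83.08 tilt [ 0.002  0.005 -1.   ] F [ 1.4 -0.3 -1.6] grip 0.0137 q [-0.09  0.55  1.54  0.01  1.05  0.03]
delta [ 0.001 -0.001  0.001] dyaw -0.48
0 0 0.10 -0.02 0.03 -0.02 1
```

View pics/s3z.png

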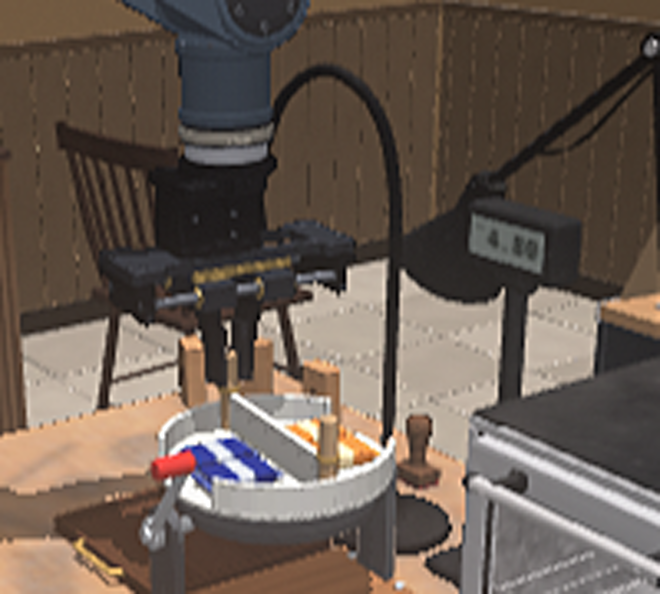

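```bash
cat > arc.py <<'E'
import sys
from h import *
C=np.array([.588,-.019])
o=robot.get_obs();p=np.array(o['position']);M=R.from_quat(o['tool_rot']).as_matrix()
y0=np.degrees(np.arctan2(M[1,0],M[0,0])); v=p[:2]-C; ang=np.degrees(np.arctan2(v[1],v[0]))
print('t',o['time'],'pos',np.round(p,4),'yaw',round(y0,1),'ang',round(ang,1),'r',round(np.linalg.norm(v),4),'F',np.round(o['ft_force'],1),'grip',round(o['grip_width'],4))
E
python3 -m crank '0 0 -0.8 0 -0.14 0 1; 0 0 -0.8 0 -0.14 0 1; 0 0 -0.8 0 -0.14 0 1' 5 >/dev/null; python3 arc.py
```

```text
t 5.775 pos [0.5811 0.0591 0.178 ] yaw 95.4 ang 95.1 r 0.0784 F [ 0.6 -1.6 -0.9] grip 0.0141
```

Turns fine, with low force. Continue.

```bash
python3 -m crank '0 0 -0.8 0 -0.14 0 1; 0 0 -0.8 0 -0.14 0 1; 0 0 -0.8 0 -0.14 0 1; 0 0 -0.8 0 -0.14 0 1; 0 0 -0.8 0 -0.14 0 1' 5 >/dev/null; python3 arc.py;  python3 -m crank '0 0 -0.8 0 -0.14 0 1; 0 0 -0.8 0 -0.14 0 1; 0 0 -0.8 0 -0.14 0 1; 0 0 -0.8 0 -0.14 0 1; 0 0 -0.8 0 -0.14 0 1' 5 >/dev/null; python3 arc.py
```

```text
t 6.4 pos [0.5548 0.0519 0.178 ] yaw 116.1 ang 115.1 r 0.0783 F [ 2.7 -0.5 -2.9] grip 0.0138
t 7.025 pos [0.5332 0.0361 0.1781] yaw 136.7 ang 134.9 r 0.0777 F [ 1.4 -0.2 -2.3] grip 0.014
```

```bash
python3 -m crank '0 0 -0.75 0 -0.14 0 1; 0 0 -0.75 0 -0.14 0 1; 0 0 -0.75 0 -0.14 0 1; 0 0 -0.75 0 -0.14 0 1; 0 0 -0.75 0 -0.14 0 1' 5 >/dev/null; python3 arc.py;  python3 -m crank '0 0 -0.75 0 -0.14 0 1; 0 0 -0.75 0 -0.14 0 1; 0 0 -0.75 0 -0.14 0 1; 0 0 -0.75 0 -0.14 0 1' 5 >/dev/null; python3 arc.py
```

```text
t 7.65 pos [0.5184 0.0141 0.1781] yaw 156.0 ang 154.6 r 0.0771 F [ 1.9  1.4 -1.9] grip 0.0137
t 8.15 pos [ 0.5125 -0.0057  0.1782] yaw 171.4 ang 170.0 r 0.0767 F [ 1.   1.3 -1.5] grip 0.0138
```

```bash
python3 - <<'E'
import numpy as np
P=np.array([(0.597,0.059),(0.5811,.0591),(0.5548,.0519),(.5332,.0361),(.5184,.0141),(.5125,-.0057)])
A=np.c_[2*P,np.ones(6)];s=np.linalg.lstsq(A,(P**2).sum(1),rcond=None)[0];print(s[:2],np.sqrt(s[2]+s[0]**2+s[1]**2))
c=s[:2];print(c+.078*np.array([np.cos(np.radians(177.5)),np.sin(np.radians(177.5))]))
E
python3 -m crank '0 0 -0.6 0 -0.13 0 1; 0 0 -0.5 0 -0.12 0 1; 0 0 0 0 0 0 1' 5 >/dev/null; python3 arc.py
python3 - <<'E'
from h import *
t=cam('top','t3.png');cam('scene','s4.png')
cv2.imwrite('pics/t3z.png',cv2.resize(cv2.imread('pics/t3.png')[130:260,190:350],None,fx=4.5,fy=4.5,interpolation=cv2.INTER_CUBIC))
E
```

```text
[ 0.58825022 -0.01706118] 0.07655276540494657
[ 0.51032446 -0.01365887]
t 8.525 pos [ 0.5118 -0.0142  0.1784] yaw 176.9 ang 176.4 r 0.0763 F [ 0.8  0.9 -2. ] grip 0.0138
```

View pics/t3z.png

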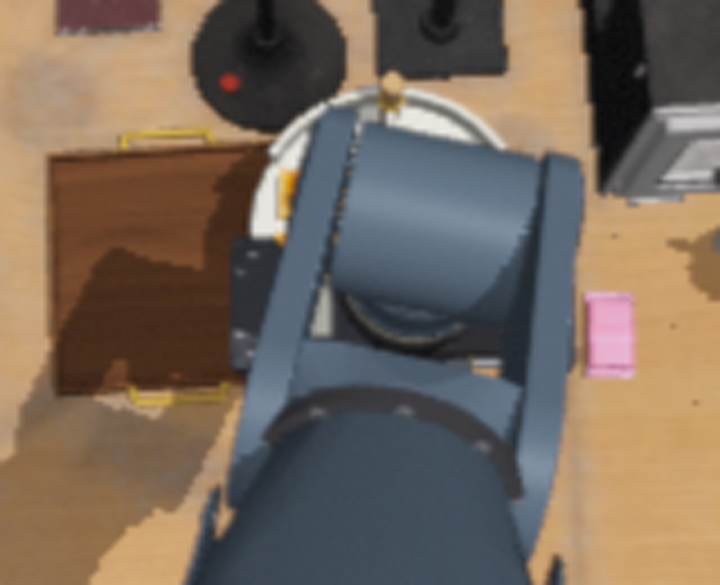

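```bash
python3 -m crank '0 0 0 0 0 0 0.4; 0 0 0 0 0 0 0.2; 0 0 0 0 0 -0.4 0; 0 0 0 0 0 -0.8 0; 0 0 0 0 0 -0.8 0' 5 >/dev/null; python3 arc.py
python3 - <<'E'
from h import *
t=cam('top','t4.png');cam('scene','s4.png');p=cam('wrist','w4.png')
cv2.imwrite('pics/s4z.png',cv2.resize(cv2.imread('pics/s4.png')[130:280,200:360],None,fx=4,fy=4,interpolation=cv2.INTER_CUBIC))
E
```

```text
t 9.25 pos [ 0.5074 -0.0149  0.2584] yaw 176.9 ang 177.1 r 0.0807 F [ 0.5  0.6 -0. ] grip 0.0428
```

View pics/s4z.png

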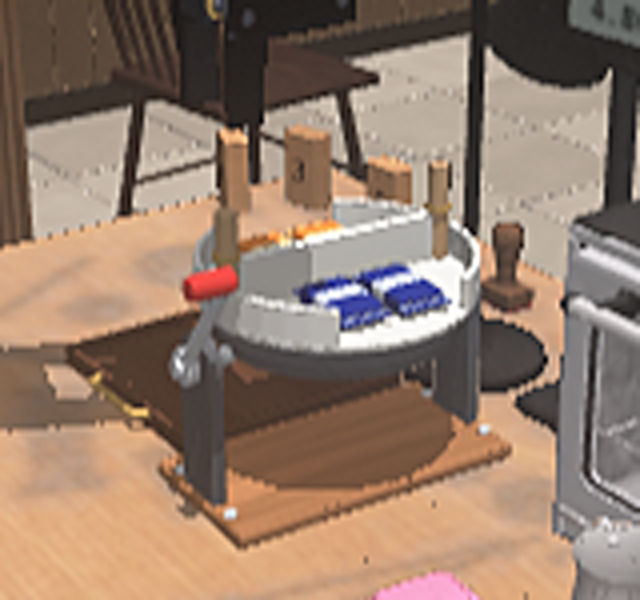

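View pics/w4.png

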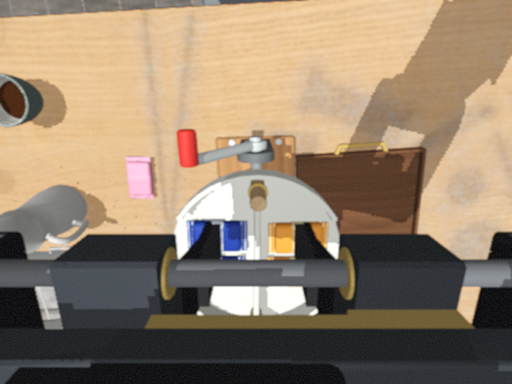

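Run:
```python
from h import *
s=cam('scene');p=cam('wrist');t=cam('top','t5.png')
cv2.imwrite('pics/w5z.png',cv2.resize(p['img'][110:240,160:350,::-1],None,fx=4,fy=4,interpolation=cv2.INTER_CUBIC))
cv2.imwrite('pics/t5z.png',cv2.resize(t['img'][130:230,230:320,::-1],None,fx=6,fy=6,interpolation=cv2.INTER_CUBIC))
a=ray(s,257,182.5,.201);b=ray(s,309.5,171.3,.201);print(a,b,np.linalg.norm(a-b),np.degrees(np.arctan2((b-a)[1],(b-a)[0])))
im=p['img'].astype(int); m=((im[:,:,0]>120)&(im[:,:,1]<60)&(im[:,:,2]<60)).astype(np.uint8)
k,l,st,c=cv2.connectedComponentsWithStats(m)
for i in range(1,k):
    if st[i,4]>50:
        ys,xs=np.where(l==i); q=np.array([ray(p,x,y,.187)[:2] for x,y in zip(xs,ys)]); print(st[i],q.mean(0),q.min(0),q.max(0),np.linalg.svd(q-q.mean(0),full_matrices=False)[2][0])
```

```text
[ 0.5124181  -0.01618194  0.201     ] [ 0.66228199 -0.02935062  0.201     ] 0.15044135561588354 -5.021732193124995
[179 134  18  36 162] [ 0.46472195 -0.06389237] [ 0.45077812 -0.07218675] [ 0.478708  -0.0616714] [0.99969578 0.02466477]
```

View pics/w5z.png

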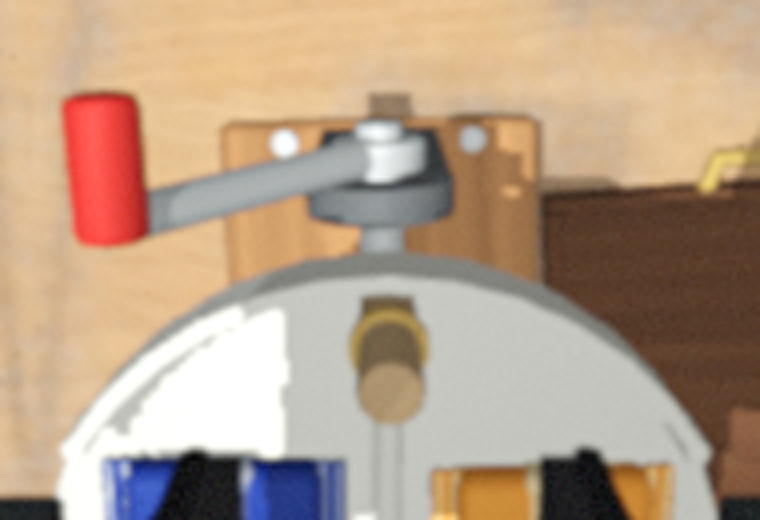

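View pics/t5z.png

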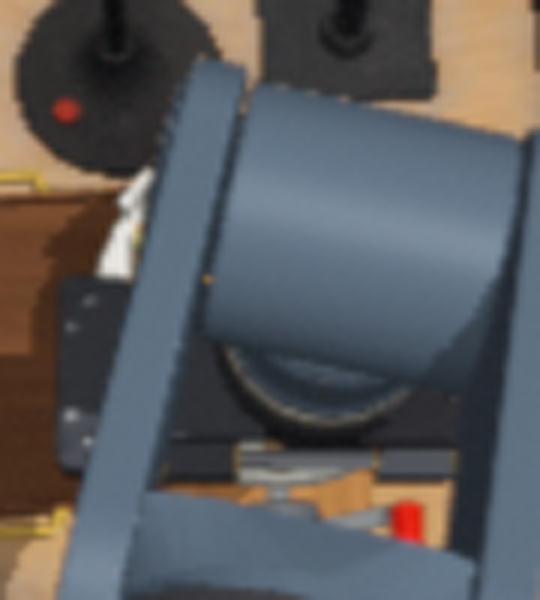

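```bash
python3 go.py 0.457 -0.069 0.26 177.5 3 0
```

```text
t 9.55 pos [ 0.5069 -0.0148  0.2567] yaw 176.91 tilt [ 0.016  0.014 -1.   ] F [-0.4 -0.6  0. ] grip 0.0436 q [-0.26  0.32  1.69  0.02  1.12 -1.79]
delta [-0.0499 -0.0542  0.0033] dyaw 0.59
0 0 -0.04 0.39 -0.47 -0.03 0; 0 0 -0.04 0.39 -0.47 -0.03 0; 0 0 -0.04 0.39 -0.47 -0.03 0
```

```bash
python3 -m crank '0 0 0 0.39 -0.46 0 0; 0 0 0 0.39 -0.46 0 0; 0 0 0 0.39 -0.46 0 0; 0 0 0 0 0 0 0' >/dev/null; python3 go.py 0.457 -0.069 0.172 177.5 4 0
```

```text
t 10.05 pos [ 0.4531 -0.0672  0.25  ] yaw 176.95 tilt [ 0.006  0.019 -1.   ] F [ 0.5  0.4 -0. ] grip 0.0434 q [-0.41  0.26  1.8   0.02  1.08 -1.93]
delta [ 0.0039 -0.0018 -0.078 ] dyaw 0.55
0 0 -0.03 -0.02 -0.01 0.49 0; 0 0 -0.03 -0.02 -0.01 0.49 0; 0 0 -0.03 -0.02 -0.01 0.49 0; 0 0 -0.03 -0.02 -0.01 0.49 0
```

```bash
python3 -m crank '0 0 0 -0.08 0 0.45 0; 0 0 0 -0.02 -0.03 0.45 0; 0 0 0 0 0 0.45 0; 0 0 0 0 0 0.4 0; 0 0 0 0 0 0.1 0' >/dev/null; python3 go.py 0.457 -0.069 0.172 177.5 1 0
python3 - <<'E'
from h import *
s=cam('scene');p=cam('wrist')
cv2.imwrite('pics/s6z.png',cv2.resize(s['img'][130:280,200:360,::-1],None,fx=4,fy=4,interpolation=cv2.INTER_CUBIC))
E
```

```text
t 10.68 pos [ 0.4591 -0.0649  0.1713] yaw 176.92 tilt [ 0.004  0.022 -1.   ] F [ 0.5  0.8 -0.7] grip 0.0437 q [-0.4   0.39  1.88  0.03  0.87 -1.93]
delta [-0.0021 -0.0041  0.0007] dyaw 0.58
0 0 -0.12 0.05 -0.11 -0.02 0
```

View pics/s6z.png

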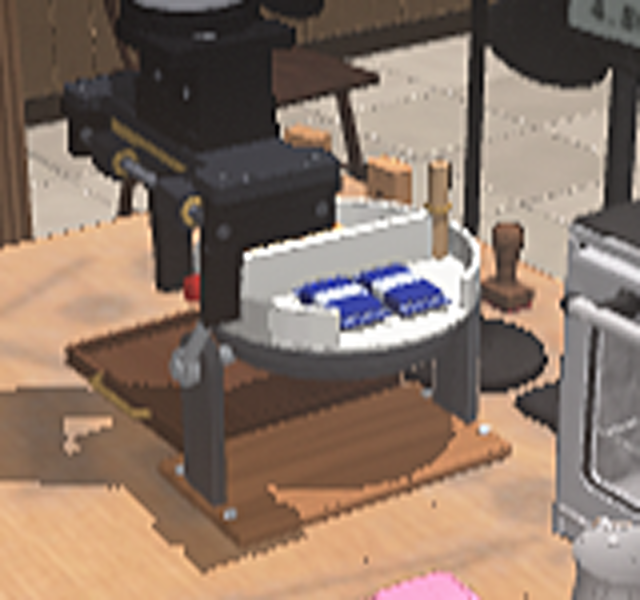

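```bash
python3 -m crank '0 0 0 0.03 0.16 0 0; 0 0 0 0.03 0.16 0 0; 0 0 0 0 0.16 0 0; 0 0 0 0 0.16 0 0; 0 0 0 0 0.16 0 0' >/dev/null; python3 go.py 0.46 0.048 0.18 177.5 10 0
```

```text
t 11.4 pos [ 0.4592 -0.0408  0.1769] yaw 177.49 tilt [ 0.007 -0.002 -1.   ] F [-4.3 -9.9  4.6] grip 0.0572 q [-0.33  0.38  1.89  0.    0.87 -1.86]
delta [0.0008 0.0888 0.0031] dyaw 0.01
0 0 -0.00 0.01 0.22 -0.01 0; 0 0 -0.00 0.01 0.22 -0.01 0; 0 0 -0.00 0.01 0.22 -0.01 0; 0 0 -0.00 0.01 0.22 -0.01 0; 0 0 -0.00 0.01 0.22 -0.01 0
0 0 -0.00 0.01 0.22 -0.01 0; 0 0 -0.00 0.01 0.22 -0.01 0; 0 0 -0.00 0.01 0.22 -0.01 0; 0 0 -0.00 0.01 0.22 -0.01 0; 0 0 -0.00 0.01 0.22 -0.01 0
```

```bash
python3 -m crank '0 0 0 0 0.16 0 0; 0 0 0 0 0.16 0 0; 0 0 0 0 0.16 0 0; 0 0 0 0 0.16 0 0; 0 0 0 0 0.16 0 0' >/dev/null; python3 go.py 0.46 0.048 0.18 177.5 10 0
python3 - <<'E'
from h import *
s=cam('scene')
cv2.imwrite('pics/s7z.png',cv2.resize(s['img'][130:280,200:360,::-1],None,fx=4,fy=4,interpolation=cv2.INTER_CUBIC))
E
```

```text
t 12.03 pos [ 0.4611 -0.0213  0.1844] yaw 178.24 tilt [ 0.013 -0.036 -0.999] F [-0.9 -6.9  6.4] grip 0.0534 q [-0.27  0.36  1.88 -0.04  0.87 -1.78]
delta [-0.0011  0.0693 -0.0044] dyaw -0.74
0 0 0.01 0.01 0.17 0.01 0; 0 0 0.01 0.01 0.17 0.01 0; 0 0 0.01 0.01 0.17 0.01 0; 0 0 0.01 0.01 0.17 0.01 0; 0 0 0.01 0.01 0.17 0.01 0
0 0 0.01 0.01 0.17 0.01 0; 0 0 0.01 0.01 0.17 0.01 0; 0 0 0.01 0.01 0.17 0.01 0; 0 0 0.01 0.01 0.17 0.01 0; 0 0 0.01 0.01 0.17 0.01 0
```

View pics/s7z.png

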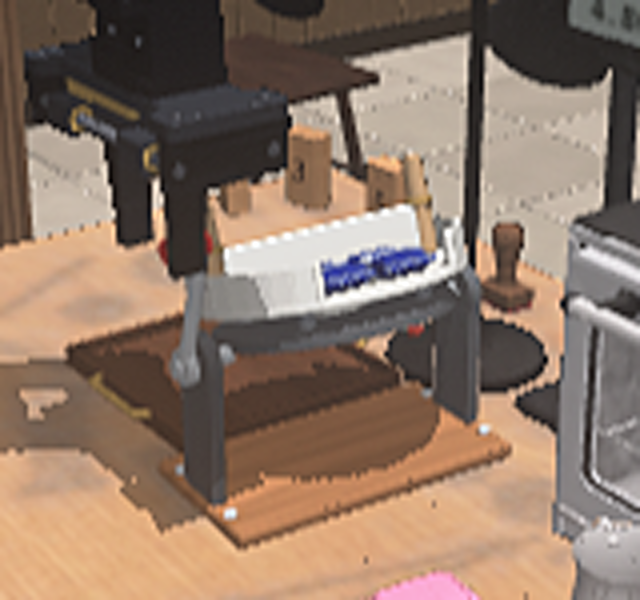

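```bash
python3 -m crank '0 0 0 0 0.16 0.06 0; 0 0 0 0 0.16 0.06 0; 0 0 0 0 0.16 0.06 0; 0 0 0 0 0.16 0.03 0; 0 0 0 0 0.16 0.03 0' 30 >/dev/null; python3 go.py 0.46 0.048 0.18 177.5 10 0
```

```text
t 12.7 pos [0.4666 0.0058 0.1802] yaw 178.55 tilt [ 0.027 -0.052 -0.998] F [-0.3 -4.2  2.5] grip 0.0434 q [-0.2   0.37  1.88 -0.06  0.85 -1.7 ]
delta [-0.0066  0.0422 -0.0002] dyaw -1.05
0 0 0.02 0.02 0.11 0.00 0; 0 0 0.02 0.02 0.11 0.00 0; 0 0 0.02 0.02 0.11 0.00 0; 0 0 0.02 0.02 0.11 0.00 0; 0 0 0.02 0.02 0.10 0.00 0
0 0 0.02 0.02 0.10 0.00 0; 0 0 0.02 0.02 0.10 0.00 0; 0 0 0.02 0.02 0.10 0.00 0; 0 0 0.02 0.02 0.10 0.00 0; 0 0 0.02 0.02 0.10 0.00 0
```

```bash
python3 -m crank '-0.12 0.06 0 0.04 0.16 0 0; -0.12 0.06 0 0.04 0.16 0 0; -0.12 0.06 0 0.03 0.16 0 0; -0.12 0.06 0 0.03 0.16 0 0; -0.12 0.06 0 0.03 0.16 0 0' 30 >/dev/null; python3 go.py 0.46 0.048 0.18 177.5 10 0
python3 - <<'E'
from h import *
s=cam('scene')
cv2.imwrite('pics/s8z.png',cv2.resize(s['img'][130:280,200:360,::-1],None,fx=4,fy=4,interpolation=cv2.INTER_CUBIC))
E
```

```text
t 13.32 pos [0.4631 0.0394 0.1786] yaw 178.58 tilt [ 0.007  0.003 -1.   ] F [ 2.9 -5.  -2.8] grip 0.0438 q [-0.16  0.38  1.88  0.01  0.88 -1.71]
delta [-0.0031  0.0086  0.0014] dyaw -1.08
0 0 0.02 0.01 0.02 -0.00 0; 0 0 0.02 0.01 0.02 -0.00 0; 0 0 0.02 0.01 0.02 -0.00 0; 0 0 0.02 0.01 0.02 -0.00 0; 0 0 0.02 0.01 0.02 -0.00 0
0 0 0.02 0.01 0.02 -0.00 0; 0 0 0.02 0.01 0.02 -0.00 0; 0 0 0.02 0.01 0.02 -0.00 0; 0 0 0.02 0.01 0.02 -0.00 0; 0 0 0.02 0.01 0.02 -0.00 0
```

View pics/s8z.png

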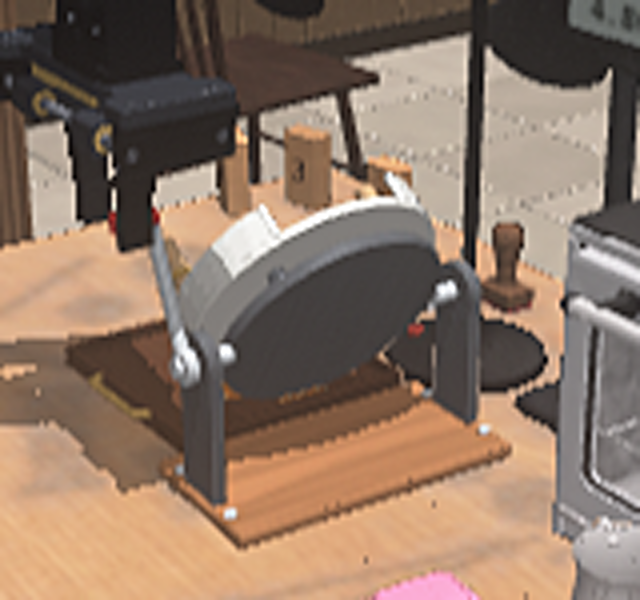

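```bash
python3 -m crank '0 0 0.03 0.02 0.14 0 0; 0 0 0.03 0.02 0.14 0 0; 0 0 0.03 0 0.14 0 0; 0 0 0 0 0.14 0 0' 30; python3 -m crank '0 0 0 0 0.14 0 0; 0 0 0 0 0.1 0 0' 30
python3 - <<'E'
from h import *
s=cam('scene');t=cam('top')
cv2.imwrite('pics/s9z.png',cv2.resize(s['img'][130:280,200:360,::-1],None,fx=4,fy=4,interpolation=cv2.INTER_CUBIC))
cv2.imwrite('pics/t9z.png',cv2.resize(t['img'][130:260,190:350,::-1],None,fx=4.5,fy=4.5,interpolation=cv2.INTER_CUBIC))
E
```

```text
time: 13.88
position: [0.4617, 0.0453, 0.1772]
tool_rot: [0.008, 1.0, -0.017, 0.001]
ft_force: [-0.6, -24.5, -2.0]
grip_width: 0.0436
time: 14.12
position: [0.4614, 0.0448, 0.1768]
tool_rot: [0.004, 1.0, -0.027, -0.001]
ft_force: [0.3, -16.5, -0.8]
grip_width: 0.0437
```

View pics/s9z.png

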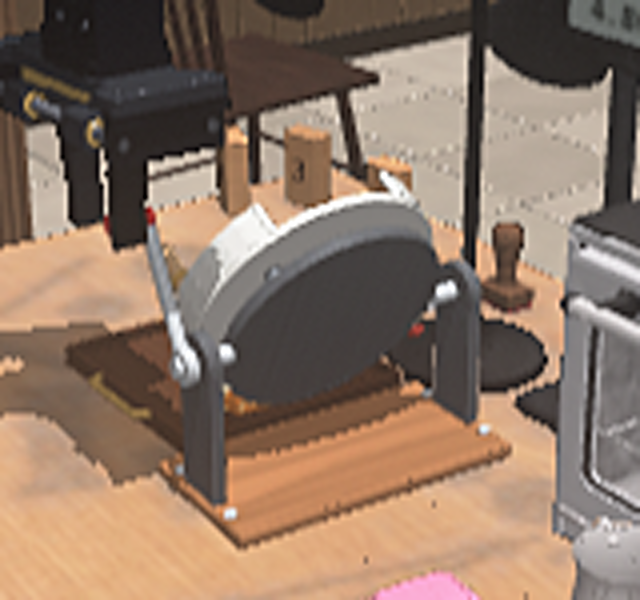

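View pics/t9z.png

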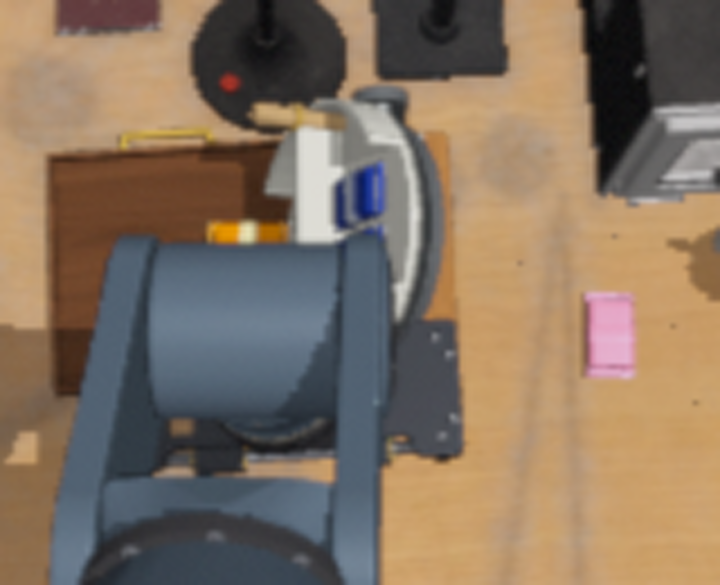

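```bash
python3 -m crank '0 0 0 0 0 0 0; 0 0 0 0 -0.05 0 0; 0 0 0 0 0 0 0; 0 0 0 0 0 0 0' 30
python3 - <<'E'
from h import *
cam('wrist','w10.png')
s=cam('scene');
cv2.imwrite('pics/s10z.png',cv2.resize(s['img'][160:260,200:340,::-1],None,fx=5.5,fy=5.5,interpolation=cv2.INTER_CUBIC))
E
```

```text
time: 14.72
position: [0.458, 0.0442, 0.176]
tool_rot: [0.005, 1.0, -0.025, -0.005]
ft_force: [0.6, -1.6, 0.1]
grip_width: 0.0435
```

View pics/w10.png

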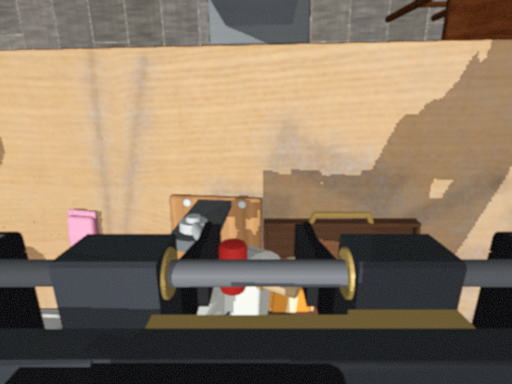

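View pics/s10z.png

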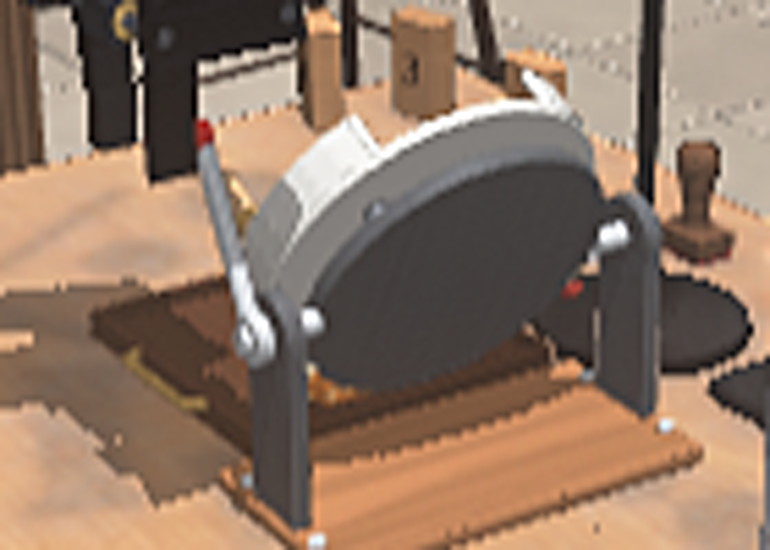

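Run:
```python
from h import *
s=cam('scene');t=cam('top')
print(ray(s,200+325/5.5,160+385/5.5,.02),ray(t,190+248/4.5,130+232/4.5,.025))
for n,p in(('s',s),('t',t)):
  for d in spotter.boxes_of('biscuit_1',p): print(n,d['score'],w(p,d['at']),proj(p,w(p,d['at'])))
```

```text
[0.56594809 0.06596994 0.02      ] [0.61768774 0.07423769 0.025     ]
s 0.63 [ 0.52505724 -0.18732596  0.01192975] [303.96739866 281.31571153]
t 0.71 [0.63101883 0.00569833 0.13368481] [266.30007559 167.20729518]
t 0.69 [ 0.53159429 -0.18252598  0.01513794] [325.48891318 203.66094388]
t 0.56 [0.61981168 0.07724503 0.02310068] [244.18828646 181.11550381]
```

```bash
python3 -m crank '0 -0.1 0 0 -0.2 0 0; 0 -0.1 0 0 -0.2 0 0; 0 -0.1 0 0 -0.2 0 0; 0 0 0 0 -0.16 0 0; 0 0 0 0 -0.16 0 0' 30 >/dev/null; python3 go.py 0.458 -0.084 0.174 177.5 15 0|head -2; python3 -m crank '0 0 0 0 -0.16 0 0; 0 0 0 0 -0.16 0 0; 0 0 0 0 -0.16 0 0; 0 0 0 0 -0.16 0 0; 0 0 0 0 -0.16 0 0' 30 >/dev/null; python3 go.py 0.458 -0.084 0.174 177.5 15 0|head -2
```

```text
t 15.65 pos [0.4575 0.011  0.1792] yaw 178.97 tilt [ 0.02  -0.037 -0.999] F [-0.8 14.  10.3] grip 0.0439 q [-0.2   0.37  1.9  -0.04  0.85 -1.72]
delta [ 0.0005 -0.095  -0.0052] dyaw -1.47
t 16.27 pos [ 0.4564 -0.0076  0.185 ] yaw 178.03 tilt [ 0.026 -0.004 -1.   ] F [0.3 9.5 5.9] grip 0.0433 q [-0.26  0.35  1.9   0.    0.86 -1.8 ]
delta [ 0.0016 -0.0764 -0.011 ] dyaw -0.53
```

```bash
python3 -m crank '0 0.1 0 0 -0.16 0.06 0; 0 0.1 0 0 -0.16 0.06 0; 0 0.1 0 0 -0.16 0.06 0; 0 0 0 0 -0.16 0.06 0; 0 0 0 0 -0.16 0.06 0' 30 >/dev/null; python3 go.py 0.458 -0.084 0.174 177.5 15 0|head -2; python3 -m crank '0 0 0 0 -0.16 0.04 0; 0 0 0 0 -0.16 0.04 0; 0 0 0 0 -0.16 0.04 0; 0 0 0 0 -0.16 0.04 0; 0 0 0 0 -0.16 0.04 0' 30 >/dev/null; python3 go.py 0.458 -0.084 0.174 177.5 15 0|head -2
```

```text
t 16.9 pos [ 0.4539 -0.0306  0.1758] yaw 177.43 tilt [ 0.002  0.02  -1.   ] F [0.  6.  4.4] grip 0.044 q [-0.33  0.38  1.9   0.03  0.87 -1.87]
delta [ 0.0041 -0.0534 -0.0018] dyaw 0.07
t 17.52 pos [ 0.4517 -0.0566  0.1686] yaw 176.92 tilt [ 0.004  0.037 -0.999] F [0.6 5.7 2.9] grip 0.0432 q [-0.4   0.39  1.9   0.05  0.86 -1.94]
delta [ 0.0063 -0.0274  0.0054] dyaw 0.58
```

```bash
python3 -m crank '0 0 0 -0.05 -0.16 0 0; 0 0 0 -0.05 -0.16 0 0; 0 0 0 -0.05 -0.16 0 0; 0 0 0 0 -0.16 0 0; 0 0 0 0 -0.16 0 0' 30 >/dev/null; python3 go.py 0.458 -0.084 0.174 177.5 15 0|head -2; python3 -m crank '0 0 0 0 -0.14 0 0; 0 0 0 0 -0.14 0 0' 30 >/dev/null; python3 go.py 0.458 -0.084 0.174 177.5 15 0|head -2
python3 - <<'E'
from h import *
s=cam('scene')
cv2.imwrite('pics/s11z.png',cv2.resize(s['img'][130:280,200:360,::-1],None,fx=4,fy=4,interpolation=cv2.INTER_CUBIC))
E
```

```text
t 18.15 pos [ 0.4492 -0.0767  0.1618] yaw 176.24 tilt [-0.008  0.069 -0.998] F [ 5.4 10.2 -7. ] grip 0.0433 q [-0.46  0.41  1.9   0.08  0.88 -2.01]
delta [ 0.0088 -0.0073  0.0122] dyaw 1.26
t 18.4 pos [ 0.4481 -0.0804  0.1595] yaw 175.71 tilt [-0.008  0.087 -0.996] F [ 7.8 22.7  3.4] grip 0.044 q [-0.48  0.42  1.9   0.1   0.88 -2.03]
delta [ 0.0099 -0.0036  0.0145] dyaw 1.79
```

View pics/s11z.png

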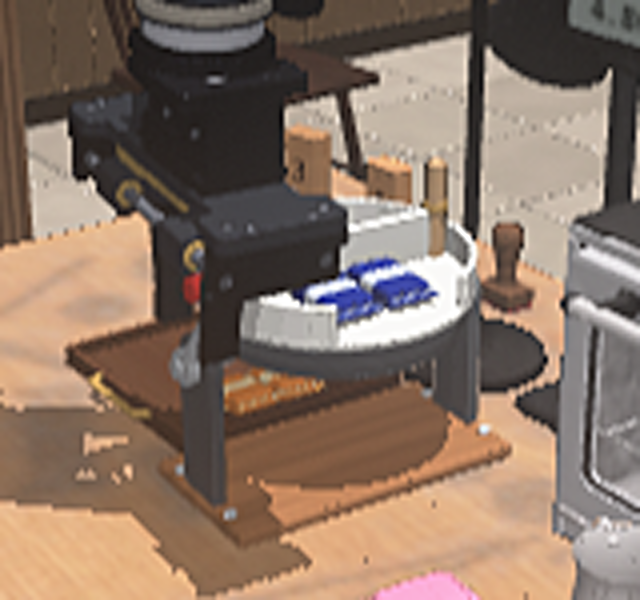

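```bash
python3 -m crank '0 0 0 0 0.2 0 0; 0.3 0 0 0 0.05 -0.3 0; 0.3 0 0 0 0 -0.6 0; 0.3 0 0 0 0 -0.9 0; 0 0 0 0.3 0 -0.9 0' 30; python3 -m crank '0 0 0 0.8 -0.2 -0.6 0; 0 0 0 0.8 -0.6 -0.6 0; 0 0 0 0.6 -1 -0.3 0;0 0 0 0.3 -1 -0.3 0;0 0 0 0 -1 0 0'
python3 - <<'E'
from h import *
s=cam('scene');t=cam('top')
cv2.imwrite('pics/s12z.png',cv2.resize(s['img'][130:280,200:360,::-1],None,fx=4,fy=4,interpolation=cv2.INTER_CUBIC))
cv2.imwrite('pics/t12z.png',cv2.resize(t['img'][130:260,190:350,::-1],None,fx=4.5,fy=4.5,interpolation=cv2.INTER_CUBIC))
E
```

```text
time: 19.08
position: [0.4362, -0.0741, 0.2689]
tool_rot: [0.038, 0.999, 0.004, -0.011]
ft_force: [1.3, -0.2, -0.5]
grip_width: 0.044
time: 19.7
position: [0.3229, -0.2222, 0.3486]
tool_rot: [0.036, 0.999, -0.001, -0.007]
ft_force: [1.1, 0.2, -0.6]
grip_width: 0.0433
```

View pics/s12z.png

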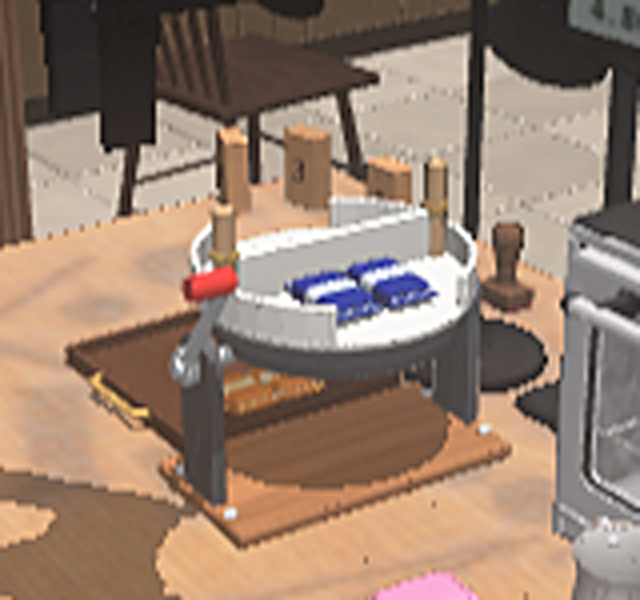

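View pics/t12z.png

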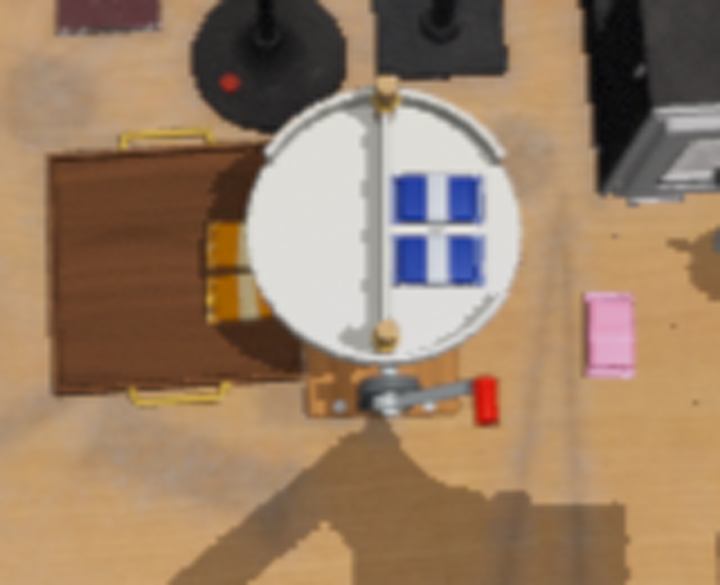

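Run:
```python
from h import *
t=cam('top');s=cam('scene');f=lambda x,y:(190+x/4.5,130+y/4.5)
for e in [(207,224),(207,320)]: print([np.round(ray(t,*f(*e),z),3) for z in (.01,.02)])
for n,p in(('t',t),('s',s)):
  for k in('biscuit_1','lever_bar'):
    for d in spotter.boxes_of(k,p): print(n,k,round(d['score'],2),np.round(w(p,d['at']),3))
cv2.imwrite('pics/s13z.png',cv2.resize(s['img'][205:245,225:305,::-1],None,fx=9,fy=9,interpolation=cv2.INTER_CUBIC))
im=t['img'].astype(int); m=((im[:,:,0]>150)&(im[:,:,1]<70)&(im[:,:,2]<70)).astype(np.uint8)
print(cv2.connectedComponentsWithStats(m)[2:])
print(robot.get_obs()['time'],robot.get_obs()['ft_force'])
```

```text
[array([0.629, 0.105, 0.01 ]), array([0.627, 0.104, 0.02 ])]
[array([0.557, 0.108, 0.01 ]), array([0.555, 0.107, 0.02 ])]
t biscuit_1 0.57 [0.61  0.092 0.021]
t biscuit_1 0.55 [ 0.534 -0.182  0.015]
t lever_bar 0.68 [ 0.474 -0.049  0.164]
s biscuit_1 0.51 [ 0.525 -0.186  0.011]
s biscuit_1 0.45 [0.573 0.057 0.022]
s biscuit_1 0.3 [ 0.582 -0.023  0.149]
s lever_bar 0.92 [ 0.519 -0.067  0.115]
(array([[     0,      0,    512,    384, 196561],
       [   265,    105,      1,      1,      1],
       [   269,    104,      1,      1,      1],
       [   240,    148,      2,      1,      2],
       [   295,    214,      5,     10,     43]], dtype=int32), array([[255.49088578, 191.49545942],
       [265.        , 105.        ],
       [269.        , 104.        ],
       [240.5       , 148.        ],
       [297.3255814 , 218.3255814 ]]))
20.1 [ 0.2186691   0.37770358 -0.25687591]
```

View pics/s13z.png

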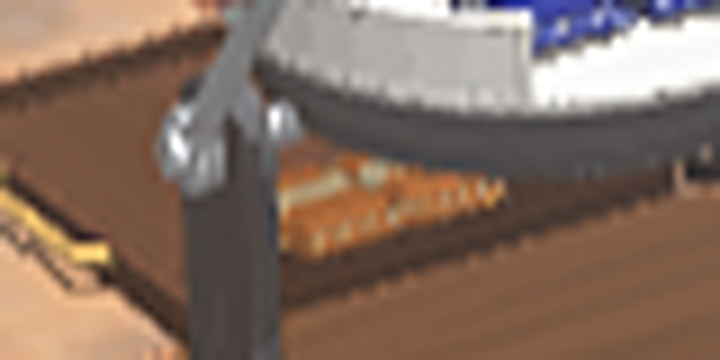

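```bash
python3 -c "
from h import *
print(np.abs(robot.get_obs()['joint_velocities']).max()); print(robot.hand_in())"
```

```text
0.0029869859671808963
the job is handed in; nothing more can be done
None
```

I turned the dish about 95° by the peg nearest the tray until the biscuit half faced the tray. I then pushed the red lever to its stop, where the force rose to about 24 N. Both biscuits slid out, and I pushed the lever back to the other stop at about 23 N, retreated and handed in at about 20 s. The hand-in reports no verdict.

**Last checks, from the pictures:**
- **Biscuits:** both lie flat on the tray, clear of the dish, about 52 mm from the tray's centre towards the dish. The limit is 90 mm.
- **Chocolates:** both are on the dish floor in their own half.
- **Dish and lever:** the lever bar is back where it started to within about a pixel, and the dish looks level on its cradle.
- **Robot:** it is clear of everything, with the wrist force near zero. I saw no contact with the biscuits, chocolates, cup, jug or sugar jar.

**What was uncertain or disagreed:**
- **Dish angle:** pixel estimates of the dish angle and the stand angle differed by about 2.5°, which is within measuring error.
- **Network detections:** the networks also reported biscuits that weren't there, for example at the pink look-alike and once on the dish. I discounted these after checking the pictures.

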